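# Set the drilled platen on the veneer press

## Task

Pick up the drilled wooden platen by its grip post and lower it over the press's steel rod, keeping it level so it does not bind, with the post end above the veneered sample. Push it down against the drag of the rubber friction collar until it lies flat on the sample, square with it, press the sample with about 15 N for at least a second without ever loading the press beyond 30 N, then let go and leave the platen fully home. Do not disturb the glue bottle, the screwdriver or the glue brush.

Things in the scene. Friction and masses are not known exactly. Their poses are not given: they have to be found in the camera images.
- platen: Loose drilled wooden platen, 0.2 to 0.5 kg: a dark board 170 (x) x 90 (y) x 28 (z) mm with a pale square grip post 30 x 30 mm, 60 mm tall, on its top (post axis at x = +35 mm, faces parallel to the platen's x and y) and a plain vertical through hole of 19 mm diameter at x = -50 mm, y = 0. Origin: centre of the board's underside; z up. It starts lying flat on the bench.
- hole_foot (a point): Centre of the hole at the platen's underside; axes as the platen's.
- post_foot (a point): Point on the platen's underside straight below the grip post's axis (85 mm from the hole's axis).
- post_top (a point): Centre of the grip post's top face, 88 mm above the platen's underside.
- jig: Press, fixed to the bench: grey base board 260 (x) x 160 (y) x 20 (z) mm. Origin: centre of the base's underside; z up. A vertical steel rod, 16 mm diameter, rises from the base's top at x = -45 mm, y = 0; its top end is 150 mm above the bench, the top 10 mm tapering to 7 mm diameter. Low wooden stops 12 mm tall stand around the sample, well below its top.
- rod_tip (a point): Centre of the rod's top end, 150 mm above the bench; axes as the press's.
- sample: Pale-veneered block of glued wood held fixed on the press base, 100 (x) x 80 (y) mm, centred 85 mm from the rod along the press's +x; hard, gives almost no way. Origin: centre of its underside, 20 mm above the bench. Its thickness differs each time, 20 to 32 mm, and is not measured: its top face lies 40 to 52 mm above the bench and has to be found by feel. The platen is home when its underside lies on that face with post_foot above this origin and the hole on the rod.
- collar_top (a point): Centre of the top face of the black rubber friction collar, a ring of 34 mm diameter and 14 mm tall around the rod. It slides up and down the rod with a steady drag of about 6 N (a little more when pushed faster: 20 N per m/s) and stays where it is left, so it carries the platen's weight. It starts with its top 66 to 88 mm above the bench; it can go down until its top is 36 mm above the bench; the platen always reaches the sample before that.
- glue: White glue bottle, 60 mm diameter, 170 mm tall, loose; origin at the centre of its underside. Leave it alone.
- driver: Screwdriver with black handle, 200 mm long, loose, lying along its own x; origin below its middle. Leave it alone.
- brush: Flat glue brush with wooden handle, 200 mm long, 42 mm wide, loose, lying along its own x; origin below its middle. Leave it alone.
Things that resemble listed ones, but are neither listed nor needed, are in the scene too. Leave any red or yellow look-alike of the platen alone.

How it is judged:
By the outcome, as a careful person would: the job done as asked, in the order asked, and still so for the second after the job is handed in, with the robot touching nothing.
It also fails if it takes over 72 s, if anything falls off the work surface, if the arm or the gripper's body presses on something with over 40 N, if the wrist force passes 120 N, or if a joint passes its speed limit or range.

## Robot

A 7-joint arm with a two-finger parallel gripper is mounted at the origin on the work surface. World frame = base frame: x ahead of the robot, y to its left, z up, the work surface at z = 0. Lengths are in m, angles in rad, forces in N, time in s.
With the tool pointing down it reaches from about 0.425 to 0.875 m from the base axis. Payload 4.7 kg.
Tool frame: the origin (TCP) lies on the mounting face of the last link; the fingertips stand 182 mm ahead of it and the grasp point (between the pads) lies 164 mm ahead of it; z points along the fingers, y is the direction in which the jaws open and shut (so a half turn about z gives the same grasp; the last joint's range is limited). The gripper opens to 87 mm and grips with 3 to 60 N. Pads are 19 mm wide; open, the fingers measure 117 mm over their backs; the gripper's body (75 mm by 190 mm) begins 51 mm behind the grasp point.
Start: joints at [1.285, 0.321, -0.07, 1.45, 0.023, 1.371, -0.057], TCP at [0.192, -0.621, 0.405] pointing down, gripper open.
Joint ranges: [-2.86, 2.86], [-0.3, 2.09], [-1.38, 1.24], [0.06, 2.45], [-1.56, 4.7], [0.09, 2.05], [-2.69, 2.69]. Speed limits (rad/s): [2.57, 2.57, 3.14, 3.14, 3.14, 3.14, 3.14].

## Interface

Orientations are given as a rotation vector (axis times angle).
In Python, from bench import ctrl gives the robot as it stands. The module is installed in compiled form; this text tells all that it offers.
- The arm moves only by the tool play_rows, never from a script. Its argument "targets" is text: rows parted by semicolons, each of 7 numbers parted by spaces: the shift along the tool's x, y, z in cm, then the turn, a rotation vector about the tool's x, y, z in rad, then the opening, from -1 (shut) to 1 (fully open). In form: x y z ax ay az grip; .... A call has 1 to 20 rows; each row shifts and turns the pose as measured when the row begins, along the tool's axes as they then stand; what a row does not reach is not made up. A row lasts 1/8 s, in which the tool goes at most 62.5 mm and 10.7 degrees, less where a joint would pass 70% of its speed; a pose out of reach is approached as far as the arm can. A call is refused whole if a number of a shift passes 6.25 or a number of a turn 0.188, either way. A call with a gripper value outside its range is refused whole. The fingers move at their own pace and stop on an object; "newtons" is the grip in N (left out, the last holds). Time passes only in rows, so rows that do not move let the fingers close. It gives the time, the measured TCP pose, the force and the opening at its end, in the units of the state.
- ctrl.get_state(): the state, without advancing time (a new reading comes with each control period).
- ctrl.get_image(name): name is "scene" or "top"; returns a dict with "pixels" (420x560x3 uint8, blue, green, red), "depth" (420x560 float32, m along the optical axis (not along the pixel's ray), 0 where there is no reading), "intrinsics" (3x3 intrinsics, pixels), "R" (3x3) and "t" (3): a world point X has camera coordinates R X + t. Camera axes: x right, y down, z forward; pixel columns grow to the right and rows downward; lengths in m; the calibration is good to about 2 mm. A picture is of the moment at which its call begins.
- ctrl.close_job(): hands the job in, once; it reports no verdict.
The state is a dict: "time": time; "joint_positions": joint angles; "qd": joint speeds; "joint_torque": joint torques, N m; "position": TCP position; "tool_rot": TCP orientation; "ft_force": force on the tool from outside, world axes, zero at the start; "torque": the same for the moment, N m; "grip_width": opening from 0.0 (shut) to 1.0 (fully open).
Only numpy, scipy, OpenCV 4.12 (cv2) and the standard library are available. Lean on these libraries where they do the work, as an engineer would, in place of code of your own. Each camera call takes 0.05 s, during which the arm holds its last target.

## Working session

There is one attempt and no reset: what is moved stays moved. The work goes in short steps, Python scripts to look and compute and a tool call to move; the robot and the scene stay as the last step left them, time stands still between calls to the robot, and variables do not carry over. Pictures are saved under pics/ and viewed, and the job is handed in when it is done.

Besides the shell and the picture viewer there is one more tool, called after ">>>" as name(argument=value, ...) on one line, values as JSON. play_rows: Moves the arm, as the interface text tells. Its arguments: {"type":"object","properties":{"targets":{"type":"string"},"newtons":{"type":"number"}},"required":["targets"]}

```bash
mkdir -p pics; cat > h.py <<'E'
import numpy as np, cv2, pickle
from bench import ctrl
def grab(n,tag):
    d=ctrl.get_image(n); cv2.imwrite(f'pics/{tag}.png',d['pixels']); pickle.dump(d,open(f'pics/{tag}.pkl','wb')); return d
def ray(d,u,v):
    K=np.array(d['intrinsics']);R=np.array(d['R']);t=np.array(d['t'])
    c=-R.T@t; r=R.T@np.linalg.inv(K)@np.array([u,v,1.]); return c,r
def onplane(d,u,v,z):
    c,r=ray(d,u,v); return c+r*(z-c[2])/r[2]
def cloud(d):
    K=np.array(d['intrinsics']);R=np.array(d['R']);t=np.array(d['t'])
    h,w=d['depth'].shape; u,v=np.meshgrid(np.arange(w),np.arange(h))
    p=np.stack([u,v,np.ones_like(u)],-1)@np.linalg.inv(K).T*d['depth'][...,None]
    return (p-t)@R
def tri(d1,p1,d2,p2):
    c1,r1=ray(d1,*p1);c2,r2=ray(d2,*p2); r1/=np.linalg.norm(r1);r2/=np.linalg.norm(r2)
    s=np.linalg.lstsq(np.stack([r1,-r2],1),c2-c1,rcond=None)[0]
    a=c1+r1*s[0];b=c2+r2*s[1]; return (a+b)/2,np.linalg.norm(a-b)
def load(tag): return pickle.load(open(f'pics/{tag}.pkl','rb'))
E
python3 - <<'E'
from h import *
for n in('scene','top'):
    d=grab(n,n+'0'); print(n,np.array(d['intrinsics']).round(1).tolist(),(-np.array(d['R']).T@d['t']).round(3),(d['depth']>0).mean())
print(ctrl.get_state())
E
```

```text
scene [[446.1, 0.0, 272.8], [0.0, 446.1, 200.6], [0.0, 0.0, 1.0]] [ 1.089 -0.01   0.846] 0.9958928571428571
top [[534.2, 0.0, 278.0], [0.0, 534.2, 208.5], [0.0, 0.0, 1.0]] [0.325 0.068 1.257] 0.9959438775510204
{'time': 0.1, 'joint_positions': array([ 1.2850734 ,  0.32178968, -0.07010259,  1.45156758,  0.02261888,
        1.37083026, -0.05690304]), 'qd': array([ 0.0014317 , -0.00024374,  0.00088657, -0.00301762,  0.00175128,
       -0.00016473, -0.0001456 ]), 'joint_torque': array([ 3.18075136e-04, -4.92568374e+01, -4.05514799e-01, -3.13401175e+01,
       -6.41794642e-02,  3.93938483e-02,  5.87557770e-05]), 'position': array([ 0.19189884, -0.62083187,  0.40373693]), 'tool_rot': array([-3.10459859e+00, -4.69005861e-01,  5.90887906e-04]), 'ft_force': array([0.04787354, 0.15619584, 0.09455571]), 'torque': array([-0.00379421, -0.03216465,  0.04976816]), 'grip_width': 0.9993136825583077}
```

View pics/scene0.png

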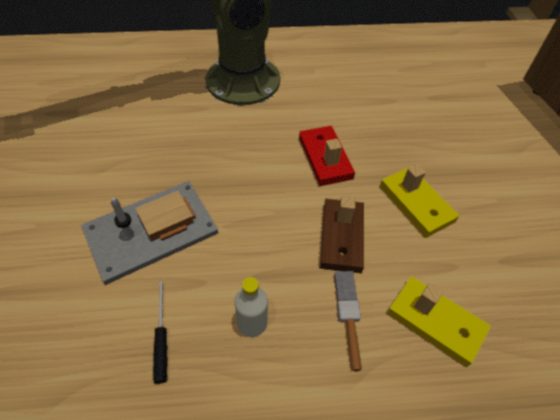

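View pics/top0.png

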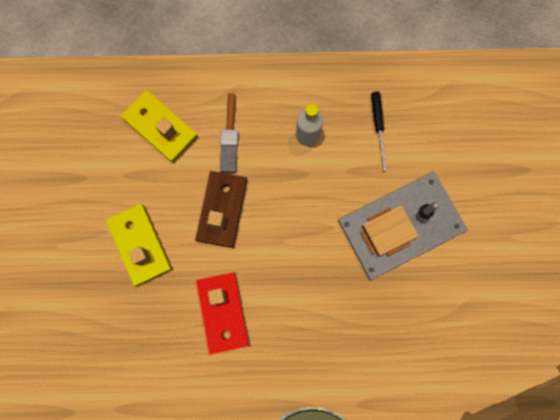

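The platen is the dark board at (221,209) in top and (343,235) in scene. The press is at (402,225) in top and (150,230) in scene. The bottle, driver and brush are separate, with the brush tip right beside the platen's hole end.

```bash
python3 - <<'E'
from h import *
for n,(a,b,c,e) in {'top':(190,160,255,255),'scene':(310,185,375,280)}.items():
    d=load(n+'0'); im=d['pixels'][b:e,a:c]; cv2.imwrite(f'pics/{n}_pl.png',cv2.resize(im,None,fx=6,fy=6,interpolation=cv2.INTER_CUBIC))
for n,(a,b,c,e) in {'top':(330,165,475,285),'scene':(75,180,225,280)}.items():
    d=load(n+'0'); im=d['pixels'][b:e,a:c]; cv2.imwrite(f'pics/{n}_jig.png',cv2.resize(im,None,fx=5,fy=5,interpolation=cv2.INTER_CUBIC))
# cloud heights
d=load('top0');P=cloud(d)
for u,v in [(218,235),(216,219),(235,200),(390,232),(428,212),(426,212),(433,208),(440,230),(355,225),(229,160),(310,120),(379,110)]:
    print((u,v),P[v,u].round(4))
E
```

```text
(218, 235) [0.5036 0.2039 0.0259]
(216, 219) [0.5299 0.2011 0.0913]
(235, 200) [0.585  0.1636 0.0303]
(390, 232) [ 0.4988 -0.1911  0.051 ]
(428, 212) [ 0.5337 -0.2657  0.1044]
(426, 212) [ 0.5352 -0.2635  0.0967]
(433, 208) [ 0.5348 -0.2654  0.1444]
(440, 230) [ 0.5057 -0.3153  0.0193]
(355, 225) [ 0.5212 -0.1163  0.0222]
(229, 160) [0.6864 0.1785 0.0174]
(310, 120) [ 0.739  -0.0111  0.1381]
(379, 110) [ 0.8003 -0.1865  0.0323]
```

```bash
python3 -c "
import cv2,numpy as np
a=cv2.imread('pics/top_pl.png');b=cv2.imread('pics/scene_pl.png');h=max(a.shape[0],b.shape[0])
cv2.imwrite('pics/c_pl.png',np.hstack([cv2.copyMakeBorder(x,0,h-x.shape[0],0,0,0) for x in(a,b)]))"
```

```text
(no output)
```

View pics/c_pl.png

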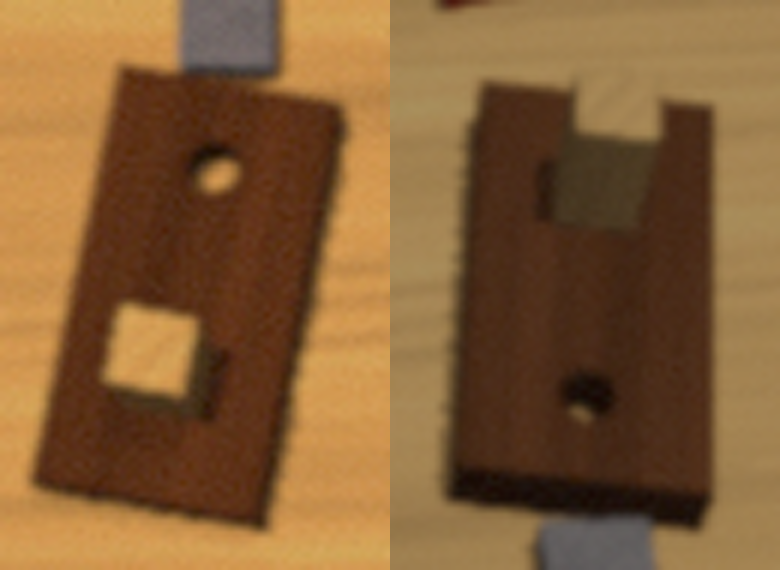

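View pics/top_jig.png

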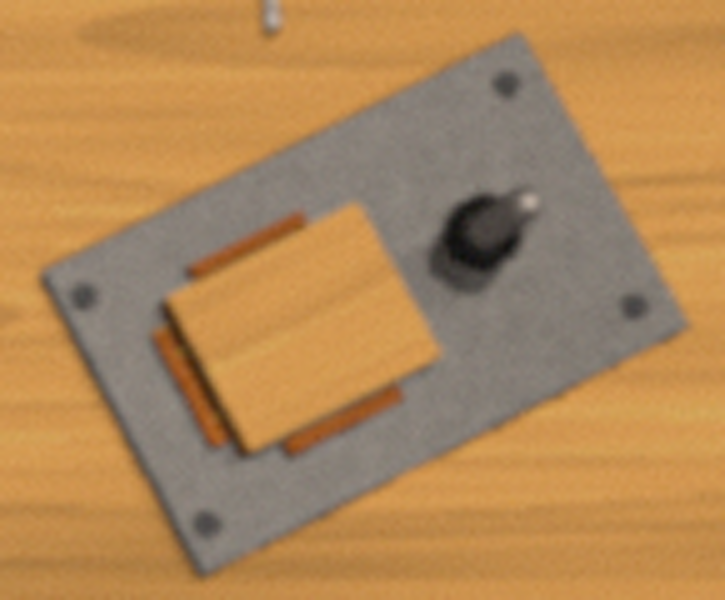

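View pics/scene_jig.png

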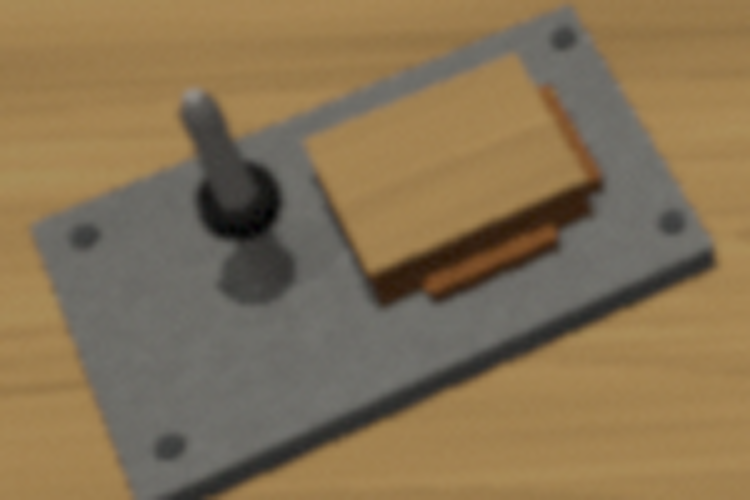

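The crops show the platen's top face, hole (top px ~226,188) and post top (~216,218). They also show rod tip ~(435,206) top and (114,200) scene, collar and sample. Next step is extracting them numerically.

```bash
python3 - <<'E'
from h import *
def mask(d,f,box):
    h=cv2.cvtColor(d['pixels'],cv2.COLOR_BGR2HSV).astype(int); m=f(h)
    a,b,c,e=box; o=np.zeros(m.shape,np.uint8); o[b:e,a:c]=m[b:e,a:c]*255; return o
def big(m):
    cs,_=cv2.findContours(m,cv2.RETR_EXTERNAL,cv2.CHAIN_APPROX_NONE); return max(cs,key=cv2.contourArea)
T=load('top0');S=load('scene0')
ht=cv2.cvtColor(T['pixels'],cv2.COLOR_BGR2HSV);hs=cv2.cvtColor(S['pixels'],cv2.COLOR_BGR2HSV)
print('HSV top plat',ht[230,215],'post',ht[218,215],'side',ht[225,222],'sample',ht[232,390],'bench',ht[250,180],'jig',ht[235,440])
print('HSV scn plat',hs[240,335],'post',hs[203,346],'postside',hs[215,342],'sample',hs[215,165],'bench',hs[150,100])
# post tops
pt={}
for n,d,box in(('top',T,(205,208,226,230)),('scene',S,(338,195,358,212))):
    thr=130 if n=='top' else 110
    m=mask(d,lambda h:h[...,2]>thr,box); c=big(m); r=cv2.minAreaRect(c); M=cv2.moments(m,True)
    pt[n]=(M['m10']/M['m00'],M['m01']/M['m00']); print(n,'post',pt[n],r,onplane(d,*pt[n],0.088).round(4))
print('tri post top',tri(T,pt['top'],S,pt['scene']))
# boards top-face by dark mask, plane 0.028
for n,d,box in(('top',T,(190,165,255,255)),('scene',S,(310,190,375,280))):
    m=mask(d,lambda h:(h[...,2]<115)&(h[...,1]>110),box); c=big(m)
    c=cv2.convexHull(c); p=np.array([onplane(d,u,v,0.028)[:2] for u,v in c[:,0]],np.float32)
    print(n,'plat',cv2.minAreaRect(p))
# holes
print('hole top',onplane(T,190+215/6-.4,160+168/6-.4,.028).round(4),'scene',onplane(S,310+(587-390)/6-.4,185+393/6-.4,.028).round(4))
print('tri hole',tri(T,(225.4,187.6),S,(342.4,250.1)))
# sample top, jig
for n,d,box in(('top',T,(355,195,425,265)),('scene',S,(130,185,205,240))):
    m=mask(d,(lambda h:(h[...,2]>150)&(h[...,1]>70)) if n=='top' else (lambda h:(h[...,2]>110)&(h[...,1]>70)),box)
    c=big(m);M=cv2.moments(c); pt[n]=(M['m10']/M['m00'],M['m01']/M['m00'])
    c=cv2.convexHull(c)
    for z in(.044,.050):
        p=np.array([onplane(d,u,v,z)[:2] for u,v in c[:,0]],np.float32); print(n,'samp',z,cv2.minAreaRect(p))
print('tri samp',tri(T,pt['top'],S,pt['scene']))
for n,d,box in(('top',T,(330,165,475,285)),('scene',S,(75,180,225,280))):
    m=mask(d,lambda h:(h[...,1]<70)&(h[...,2]>60),box);m=cv2.morphologyEx(m,cv2.MORPH_OPEN,np.ones((3,3)))
    c=cv2.convexHull(big(m)); p=np.array([onplane(d,u,v,.02)[:2] for u,v in c[:,0]],np.float32); print(n,'jig',cv2.minAreaRect(p))
tt=(330+528/5-.4,165+202/5-.4);ss=(75+195/5-.4,180+97/5-.4)
print('rodtip',tri(T,tt,S,ss),onplane(T,*tt,.15),onplane(S,*ss,.15))
E
```

```text
HSV top plat [ 12 200  83] post [ 17 160 209] side [ 16 184  68] sample [ 17 159 209] bench [ 17 160 211] jig [ 13  30 134]
HSV scn plat [ 11 163  80] post [ 18 124 163] postside [ 17 136  71] sample [ 18 126 160] bench [ 18 129 158]
top post (214.67539267015707, 217.8586387434555) ((214.70587158203125, 217.82350158691406), (13.883550643920898, 13.666620254516602), 12.528807640075684) [0.5331 0.2044 0.088 ]
scene post (347.9136363636364, 200.4909090909091) ((347.5, 201.5), (13.0, 19.0), 90.0) [0.5317 0.2075 0.088 ]
tri post top (array([0.53307335, 0.20556941, 0.08995992]), np.float64(0.002726611479278529))
top plat ((0.5685194134712219, 0.19449001550674438), (0.09177462756633759, 0.17884670197963715), 78.61570739746094)
scene plat ((0.5760741233825684, 0.19484689831733704), (0.0925680622458458, 0.1841348111629486), 78.51982116699219)
hole top [0.6159 0.1862 0.028 ] scene [0.6175 0.1893 0.028 ]
tri hole (array([0.61654247, 0.18795762, 0.02667912]), np.float64(0.0031373097446321723))
top samp 0.044 ((0.505465030670166, -0.19442826509475708), (0.09581882506608963, 0.10239680111408234), 
[... 185 characters left out ...]
18869665265083313), (0.08226864039897919, 0.10818613320589066), 25.61825180053711)
scene samp 0.05 ((0.5050051808357239, -0.1873602569103241), (0.08165303617715836, 0.10737667232751846), 25.618213653564453)
tri samp (array([ 0.50479755, -0.19121322,  0.04680859]), np.float64(0.0038112903092128027))
top jig ((0.5201441049575806, -0.22767649590969086), (0.15689325332641602, 0.2584882080554962), 25.476375579833984)
scene jig ((0.5077964067459106, -0.23355241119861603), (0.19790644943714142, 0.2585013508796692), 25.495450973510742)
rodtip (array([ 0.54059562, -0.26838251,  0.1467873 ]), np.float64(0.0027676169827505616)) [ 0.54013621 -0.26884884  0.15      ] [ 0.54335764 -0.26573237  0.15      ]
```

```bash
cat >> h.py <<'E'
from scipy.spatial.transform import Rotation as Ro
def plan(xyz,yaw_y,maxd=5.5,maxr=.17,keep=True):
    """rows from present pose to TCP xyz, pointing down, tool y at world yaw (deg, mod 180 not applied)"""
    s=ctrl.get_state(); p=np.array(s['position']);R=Ro.from_rotvec(s['tool_rot']).as_matrix()
    a=np.radians(yaw_y); y=np.array([np.cos(a),np.sin(a),0]);z=np.array([0,0,-1.]);G=np.stack([np.cross(y,z),y,z],1)
    rv=Ro.from_matrix(R.T@G).as_rotvec(); D=np.array(xyz)-p
    n=max(1,int(np.ceil(np.linalg.norm(D)*100/maxd)),int(np.ceil(np.linalg.norm(rv)/maxr)))
    print('pos',p.round(4),'yaw_y',np.degrees(np.arctan2(R[1,1],R[0,1])).round(2),'tilt z',R[:,2].round(4),'n',n,'rv',rv.round(3))
    for i in range(n):
        print((R.T@D*100/n).round(2),(rv/n).round(3)); R=R@Ro.from_rotvec(rv/n).as_matrix()
def st():
    s=ctrl.get_state(); R=Ro.from_rotvec(s['tool_rot']).as_matrix()
    print('t',round(s['time'],2),'p',s['position'].round(4),'yaw_y',np.degrees(np.arctan2(R[1,1],R[0,1])).round(2),'z',R[:,2].round(4),'F',s['ft_force'].round(2),'M',s['torque'].round(2),'g',round(s['grip_width'],3),'q',s['joint_positions'].round(2))
E
python3 - <<'E'
from h import *
st(); plan([.35,-.45,.40],168.4-180); plan([.533,.2055,.40],168.4-180)
E
```

```text
t 0.1 p [ 0.1919 -0.6208  0.4037] yaw_y -72.82 z [-6.0e-04  1.7e-03 -1.0e+00] F [0.05 0.16 0.09] M [-0.   -0.03  0.05] g 0.999 q [ 1.29  0.32 -0.07  1.45  0.02  1.37 -0.06]
pos [ 0.1919 -0.6208  0.4037] yaw_y -72.82 tilt z [-6.0e-04  1.7e-03 -1.0e+00] n 7 rv [-2.000e-03 -1.000e-03 -1.068e+00]
[ 2.88 -1.66  0.06] [-0.    -0.    -0.153]
[ 3.1  -1.21  0.06] [-0.    -0.    -0.153]
[ 3.25 -0.72  0.05] [-0.    -0.    -0.153]
[ 3.32 -0.22  0.05] [-0.    -0.    -0.153]
[3.31 0.29 0.05] [-0.    -0.    -0.153]
[3.23 0.79 0.05] [-0.    -0.    -0.153]
[3.07 1.27 0.05] [-0.    -0.    -0.153]
pos [ 0.1919 -0.6208  0.4037] yaw_y -72.82 tilt z [-6.0e-04  1.7e-03 -1.0e+00] n 17 rv [-2.000e-03 -1.000e-03 -1.068e+00]
[ 3.35 -4.05  0.03] [-0.    -0.    -0.063]
[ 3.6  -3.83  0.03] [-0.    -0.    -0.063]
[ 3.83 -3.6   0.03] [-0.    -0.    -0.063]
[ 4.05 -3.35  0.03] [-0.    -0.    -0.063]
[ 4.26 -3.09  0.03] [-0.    -0.    -0.063]
[ 4.44 -2.82  0.03] [-0.    -0.    -0.063]
[ 4.61 -2.53  0.03] [-0.    -0.    -0.063]
[ 4.76 -2.24  0.03] [-0.    -0.    -0.063]
[ 4.89 -1.93  0.02] [-0.    -0.    -0.063]
[ 5.   -1.62  0.02] [-0.    -0.    -0.063]
[ 5.09 -1.31  0.02] [-0.    -0.    -0.063]
[ 5.17 -0.98  0.02] [-0.    -0.    -0.063]
[ 5.22 -0.66  0.02] [-0.    -0.    -0.063]
[ 5.25 -0.33  0.02] [-0.    -0.    -0.063]
[5.26 0.   0.02] [-0.    -0.    -0.063]
[5.25 0.33 0.02] [-0.    -0.    -0.063]
[5.22 0.66 0.02] [-0.    -0.    -0.063]
```

>>> play_rows(targets="3.0 -1.5 0 0 0 -0.15 1; 3.1 -1.2 0 0 0 -0.15 1; 3.2 -0.7 0 0 0 -0.15 1; 3.3 -0.2 0 0 0 -0.15 1; 3.3 0.3 0 0 0 -0.15 1; 3.2 0.8 0 0 0 -0.15 1; 3.1 1.3 0 0 0 -0.15 1", newtons=60)

```text
time: 0.98
position: [0.352, -0.4482, 0.3993]
tool_rot: [-2.419, -1.99, -0.0]
ft_force: [0.4, 0.2, -0.2]
grip_width: 1.0
```

```bash
python3 - <<'E'
from h import *
st(); plan([.533,.2055,.36],-11.6)
E
```

```text
t 0.97 p [ 0.352  -0.4482  0.3993] yaw_y -11.1 z [-0.0058  0.0071 -1.    ] F [ 0.4   0.25 -0.24] M [-0.03 -0.06 -0.03] g 1.0 q [ 1.15  0.17 -0.32  1.65  0.06  1.34  0.62]
pos [ 0.352  -0.4482  0.3993] yaw_y -11.1 tilt z [-0.0058  0.0071 -1.    ] n 13 rv [-0.007 -0.006  0.009]
[5.2  0.4  0.33] [-0.001 -0.     0.001]
[5.2  0.4  0.33] [-0.001 -0.     0.001]
[5.2  0.39 0.33] [-0.001 -0.     0.001]
[5.2  0.39 0.32] [-0.001 -0.     0.001]
[5.2  0.39 0.32] [-0.001 -0.     0.001]
[5.2  0.38 0.32] [-0.001 -0.     0.001]
[5.2  0.38 0.32] [-0.001 -0.     0.001]
[5.2  0.37 0.31] [-0.001 -0.     0.001]
[5.2  0.37 0.31] [-0.001 -0.     0.001]
[5.2  0.37 0.31] [-0.001 -0.     0.001]
[5.2  0.36 0.31] [-0.001 -0.     0.001]
[5.21 0.36 0.31] [-0.001 -0.     0.001]
[5.21 0.36 0.3 ] [-0.001 -0.     0.001]
```

>>> play_rows(targets="5.2 0.4 0 -0.001 -0.001 0 1; 5.2 0.4 0 -0.001 -0.001 0 1; 5.2 0.4 0 -0.001 -0.001 0 1; 5.2 0.4 0 -0.001 0 0 1; 5.2 0.4 0 -0.001 0 0 1; 5.2 0.4 0 -0.001 0 0 1; 5.2 0.4 0.5 0 0 0 1; 5.2 0.4 0.5 0 0 0 1; 5.2 0.4 0.5 0 0 0 1; 5.2 0.4 0.5 0 0 0 1; 5.2 0.4 0.5 0 0 0 1; 5.2 0.4 0.5 0 0 0 1; 4 0.4 0.5 0 0 0 1")

```text
time: 2.6
position: [0.5332, 0.2135, 0.3623]
tool_rot: [-2.428, -1.992, -0.0]
ft_force: [0.1, -0.3, -0.1]
grip_width: 0.999
```

```bash
python3 - <<'E'
from h import *
st(); plan([.533,.2055,.30],-11.6)
d=grab('scene','s1'); d2=grab('top','t1'); cv2.imwrite('pics/s1c.png',np.vstack([cv2.resize(d['pixels'][100:290,250:450],None,fx=2,fy=2),cv2.resize(d2['pixels'][130:290,150:350],None,fx=2,fy=2)])[:600])
st()
E
```

```text
t 2.6 p [0.5332 0.2135 0.3623] yaw_y -11.27 z [-3.e-04  7.e-04 -1.e+00] F [ 0.1  -0.29 -0.12] M [-0.02 -0.11 -0.03] g 0.999 q [ 0.37  0.31 -0.94  1.68  0.26  1.29 -0.82]
pos [0.5332 0.2135 0.3623] yaw_y -11.27 tilt z [-3.e-04  7.e-04 -1.e+00] n 2 rv [-0.    -0.001  0.006]
[-0.4   0.07  3.11] [-0.    -0.     0.003]
[-0.4   0.07  3.11] [-0.    -0.     0.003]
t 2.7 p [0.5323 0.2164 0.3618] yaw_y -10.91 z [-0.0021  0.0046 -1.    ] F [-0.52  0.12  0.01] M [-0.01 -0.07  0.  ] g 1.004 q [ 0.36  0.31 -0.94  1.68  0.26  1.29 -0.82]
```

View pics/s1c.png

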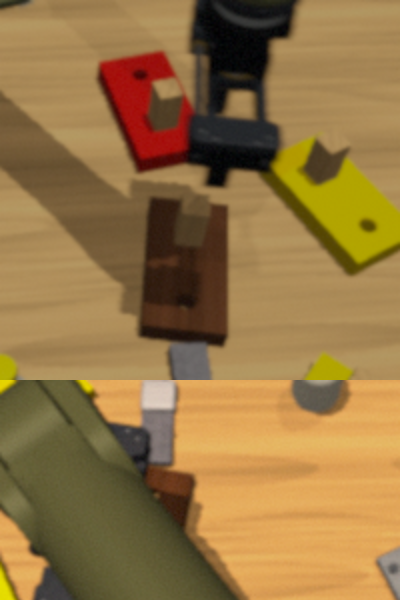

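>>> play_rows(targets="-0.5 0 2 0 0 0 1; -0.4 0 2 0 0 0 1; 0 0 2 0 0 0 1; 0 0 0 0 0 0 1; 0 0 0 0 0 0 1")

```text
time: 3.32
position: [0.5304, 0.2052, 0.2982]
tool_rot: [-2.421, -1.995, 0.002]
ft_force: [0.9, -0.1, 0.0]
grip_width: 1.006
```

```bash
python3 - <<'E'
from h import *
st(); plan([.533,.2055,.23],-11.6)
E
```

```text
t 3.33 p [0.5304 0.2052 0.2982] yaw_y -11.0 z [-0.0038  0.0025 -1.    ] F [ 0.87 -0.05  0.04] M [-0.03 -0.07  0.05] g 1.006 q [ 0.36  0.36 -0.91  1.76  0.3   1.17 -0.84]
pos [0.5304 0.2052 0.2982] yaw_y -11.0 tilt z [-0.0038  0.0025 -1.    ] n 2 rv [-0.004 -0.002  0.01 ]
[0.03 0.14 3.41] [-0.002 -0.001  0.005]
[0.04 0.13 3.41] [-0.002 -0.001  0.005]
```

>>> play_rows(targets="0 0.1 1.4 -0.002 -0.001 0.005 1; 0 0.1 1.4 -0.002 -0.001 0.005 1; 0 0.1 1.4 0 0 0 1; 0 0 1.4 0 0 0 1; 0 0 1.2 0 0 0 1; 0 0 0 0 0 0 1; 0 0 0 0 0 0 1")

```text
time: 4.2
position: [0.5338, 0.2049, 0.2258]
tool_rot: [2.434, 1.985, 0.001]
ft_force: [-0.1, -0.2, -0.1]
grip_width: 1.004
```

```bash
python3 - <<'E'
from h import *
st(); plan([.533,.2055,.23],-11.6)
d=grab('scene','s2'); cv2.imwrite('pics/s2c.png',cv2.resize(d['pixels'][120:290,270:430],None,fx=3.5,fy=3.5))
st()
E
```

```text
t 4.2 p [0.5338 0.2049 0.2258] yaw_y -11.61 z [ 7.e-04 -1.e-04 -1.e+00] F [-0.1  -0.25 -0.1 ] M [ 0.01 -0.11  0.02] g 1.004 q [ 0.3   0.45 -0.86  1.82  0.39  1.05 -0.91]
pos [0.5338 0.2049 0.2258] yaw_y -11.61 tilt z [ 7.e-04 -1.e-04 -1.e+00] n 1 rv [ 0.001 -0.    -0.   ]
[ 0.04 -0.09 -0.42] [ 0.001 -0.    -0.   ]
t 4.25 p [0.5338 0.2048 0.2259] yaw_y -11.62 z [ 7.e-04 -2.e-04 -1.e+00] F [-0.81  1.03  0.54] M [-0.11 -0.11  0.02] g 1.002 q [ 0.3   0.45 -0.86  1.82  0.39  1.05 -0.91]
```

View pics/s2c.png

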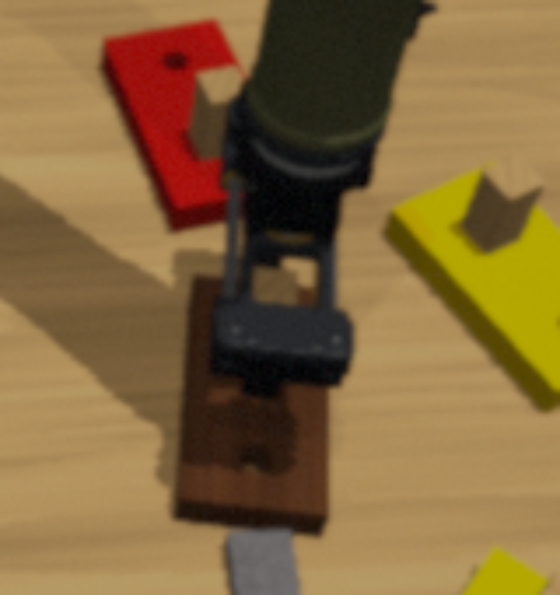

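The post stands between the two fingers, with the fingertips just above the board. Raising 4 mm and closing.

>>> play_rows(targets="0 -0.1 -0.4 0 0 0 1; 0 0 0 0 0 0 1; 0 0 0 0 0 0 -1; 0 0 0 0 0 0 -1; 0 0 0 0 0 0 -1; 0 0 0 0 0 0 -1; 0 0 0 0 0 0 -1; 0 0 0 0 0 0 -1", newtons=60)

```text
time: 5.25
position: [0.5332, 0.2052, 0.2315]
tool_rot: [2.434, 1.984, 0.004]
ft_force: [-0.2, -0.1, -0.3]
grip_width: 0.402
```

```bash
python3 - <<'E'
from h import *
st()
E
```

```text
t 5.25 p [0.5332 0.2052 0.2315] yaw_y -11.63 z [ 3.2e-03  1.0e-04 -1.0e+00] F [-0.19 -0.07 -0.31] M [-0.04 -0.07 -0.01] g 0.402 q [ 0.31  0.44 -0.87  1.82  0.39  1.06 -0.91]
```

>>> play_rows(targets="0 0 0 0 0 0 -1; 0 0 0 0 0 0 -1; 0 0 0 0 0 0 -1")

```text
time: 5.62
position: [0.5332, 0.2052, 0.2315]
tool_rot: [2.434, 1.984, 0.003]
ft_force: [-0.0, 0.1, 0.2]
grip_width: 0.336
```

```bash
python3 - <<'E'
from h import *
st()
E
```

```text
t 5.62 p [0.5332 0.2052 0.2315] yaw_y -11.63 z [ 2.7e-03  2.0e-04 -1.0e+00] F [-0.05  0.1   0.2 ] M [-0.02  0.14  0.01] g 0.336 q [ 0.31  0.44 -0.87  1.82  0.39  1.06 -0.91]
```

>>> play_rows(targets="0 0 0 0 0 0 -1; 0 0 -0.5 0 0 0 -1; 0 0 -0.8 0 0 0 -1; 0 0 -1 0 0 0 -1; 0 0 -1 0 0 0 -1; 0 0 0 0 0 0 -1; 0 0 0 0 0 0 -1; 0 0 0 0 0 0 -1")

```text
time: 6.62
position: [0.5323, 0.2047, 0.2658]
tool_rot: [2.434, 1.984, -0.0]
ft_force: [-0.8, 0.1, -3.1]
grip_width: 0.34
```

```bash
python3 - <<'E'
from h import *
st()
d=grab('scene','s3'); cv2.imwrite('pics/s3c.png',cv2.resize(d['pixels'][120:290,270:430],None,fx=3.5,fy=3.5))
E
```

```text
t 6.62 p [0.5323 0.2047 0.2658] yaw_y -11.63 z [ 7.e-04 -9.e-04 -1.e+00] F [-0.78  0.09 -3.06] M [-0.    0.05  0.01] g 0.34 q [ 0.33  0.4  -0.89  1.79  0.34  1.12 -0.88]
```

View pics/s3c.png

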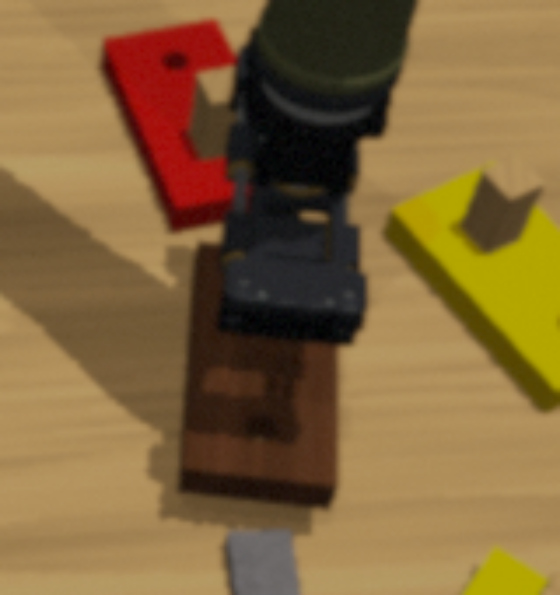

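Lifted level (about 3 N weight) with the brush untouched. Now raising it and carrying it to the rod.

>>> play_rows(targets="0 0 -3 0 0 0 -1; 0 0 -4 0 0 0 -1; 0 0 -4 0 0 0 -1; 0 0 -4 0 0 0 -1; 0 0 0 0 0 0 -1")

```text
time: 7.3
position: [0.5318, 0.2046, 0.4173]
tool_rot: [-2.433, -1.985, 0.007]
ft_force: [0.2, 0.6, -4.3]
grip_width: 0.342
```

```bash
python3 - <<'E'
from h import *
st(); plan([.505,-.191,.415],-64.5,maxd=3.5,maxr=.09)
E
```

```text
t 7.3 p [0.5318 0.2046 0.4173] yaw_y -11.58 z [-0.0046 -0.0017 -1.    ] F [ 0.23  0.59 -4.31] M [ 0.    0.   -0.01] g 0.342 q [ 0.4   0.26 -0.95  1.61  0.21  1.39 -0.78]
pos [0.5318 0.2046 0.4173] yaw_y -11.58 tilt z [-0.0046 -0.0017 -1.    ] n 12 rv [-0.003  0.004  0.924]
[-3.27  0.44  0.03] [-0.     0.     0.077]
[-3.23  0.69  0.02] [-0.     0.     0.077]
[-3.17  0.94  0.02] [-0.     0.     0.077]
[-3.09  1.18  0.02] [-0.     0.     0.077]
[-2.99  1.41  0.02] [-0.     0.     0.077]
[-2.87  1.64  0.02] [-0.     0.     0.077]
[-2.73  1.86  0.02] [-0.     0.     0.077]
[-2.58  2.06  0.02] [-0.     0.     0.077]
[-2.42  2.25  0.02] [-0.     0.     0.077]
[-2.24  2.43  0.02] [-0.     0.     0.077]
[-2.04  2.6   0.02] [-0.     0.     0.077]
[-1.84  2.75  0.02] [-0.     0.     0.077]
```

>>> play_rows(targets="-3.3 0.4 0 0 0 0.077 -1; -3.2 0.7 0 0 0 0.077 -1; -3.2 0.9 0 0 0 0.077 -1; -3.1 1.2 0 0 0 0.077 -1; -3.0 1.4 0 0 0 0.077 -1; -2.9 1.6 0 0 0 0.077 -1; -2.7 1.9 0 0 0 0.077 -1; -2.6 2.1 0 0 0 0.077 -1; -2.4 2.3 0 0 0 0.077 -1; -2.2 2.4 0 0 0 0.077 -1; -1 1.4 0 0 0 0.07 -1; 0 0 0 0 0 0 -1; 0 0 0 0 0 0 -1")

```text
time: 8.93
position: [0.5, -0.1597, 0.4025]
tool_rot: [-3.039, -0.763, 0.037]
ft_force: [0.1, 0.1, -2.9]
grip_width: 0.335
```

```bash
python3 - <<'E'
from h import *
st(); plan([.505,-.191,.415],-64.5,maxd=3.5,maxr=.09)
E
```

```text
t 8.93 p [ 0.5    -0.1597  0.4025] yaw_y -61.81 z [-0.0249  0.0016 -0.9997] F [ 0.08  0.15 -2.87] M [ 0.15 -0.03  0.01] g 0.335 q [ 0.86  0.1  -0.64  1.73  0.07  1.35 -0.87]
pos [ 0.5    -0.1597  0.4025] yaw_y -61.81 tilt z [-0.0249  0.0016 -0.9997] n 1 rv [-0.013  0.022  0.047]
[-1.06  2.98 -1.27] [-0.013  0.022  0.047]
```

>>> play_rows(targets="0 0 -1.3 -0.012 0.02 0.02 -1; -0.4 1 0 0 0 0.02 -1; -0.4 1 0 0 0 0.007 -1; -0.3 0.9 0 0 0 0 -1; 0 0 0 0 0 0 -1; 0 0 0 0 0 0 -1")

```text
time: 9.68
position: [0.504, -0.1909, 0.4167]
tool_rot: [-3.064, -0.694, -0.001]
ft_force: [0.2, 0.4, -2.4]
grip_width: 0.339
```

```bash
python3 - <<'E'
from h import *
st(); plan([.505,-.191,.415],-64.5,maxd=3.5,maxr=.09)
d=grab('scene','s4');e=grab('top','t4');st()
cv2.imwrite('pics/s4c.png',cv2.resize(d['pixels'][110:290,60:260],None,fx=3.3,fy=3.3))
cv2.imwrite('pics/t4c.png',cv2.resize(e['pixels'][150:300,310:490],None,fx=3.8,fy=3.8))
E
```

```text
t 9.68 p [ 0.504  -0.1909  0.4167] yaw_y -64.46 z [ 5.e-04  2.e-04 -1.e+00] F [ 0.2   0.37 -2.44] M [ 0.07  0.05 -0.03] g 0.339 q [ 0.88  0.12 -0.61  1.69  0.07  1.35 -0.87]
pos [ 0.504  -0.1909  0.4167] yaw_y -64.46 tilt z [ 5.e-04  2.e-04 -1.e+00] n 1 rv [-0.    -0.001  0.001]
[0.09 0.05 0.17] [-0.    -0.001  0.001]
t 9.78 p [ 0.504  -0.1909  0.4167] yaw_y -64.45 z [ 5.e-04 -1.e-04 -1.e+00] F [ 0.01  0.57 -3.39] M [ 0.01  0.04 -0.04] g 0.342 q [ 0.88  0.12 -0.61  1.69  0.07  1.35 -0.87]
```

View pics/s4c.png

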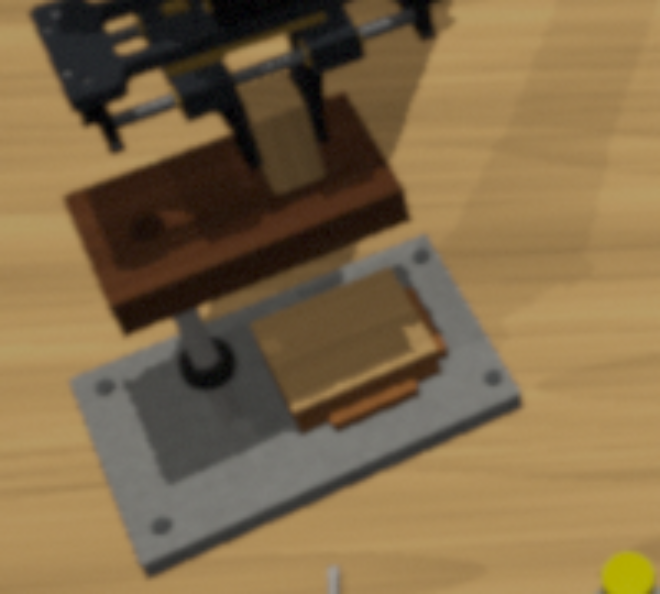

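View pics/t4c.png

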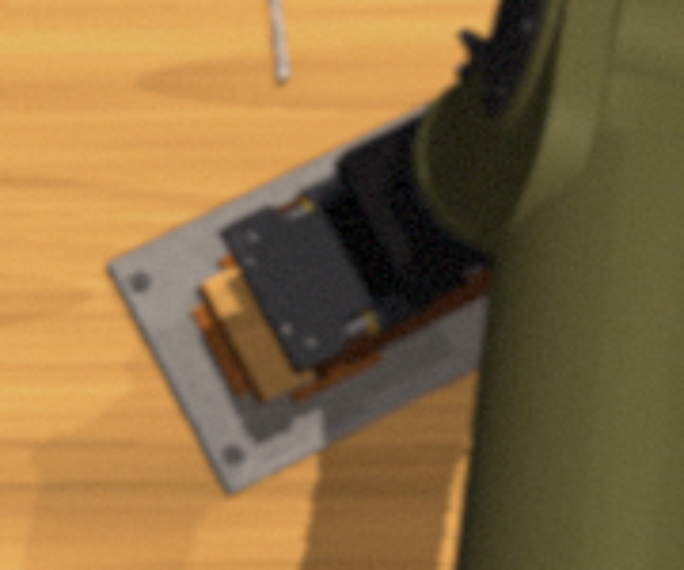

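```bash
python3 - <<'E'
from h import *
d=load('s4');h=cv2.cvtColor(d['pixels'],cv2.COLOR_BGR2HSV).astype(int)
im=d['pixels'][140:220,70:190]; cv2.imwrite('pics/s4d.png',cv2.resize(im,None,fx=6.5,fy=6.5,interpolation=cv2.INTER_CUBIC))
m=((h[...,2]<100)&(h[...,1]>110)).astype(np.uint8)*255
o=np.zeros_like(m);o[140:215,70:190]=m[140:215,70:190]; cv2.imwrite('pics/s4m.png',cv2.resize(o[130:220,60:200],None,fx=5,fy=5))
P=cloud(d)
for u,v in [(85,175),(95,195),(150,170),(170,160),(100,185)]: print((u,v),P[v,u].round(4),h[v,u])
E
```

```text
(85, 175) [ 0.5316 -0.303   0.2111] [ 11 160  86]
(95, 195) [ 0.5804 -0.2772  0.2115] [ 11 174  85]
(150, 170) [ 0.529  -0.1844  0.2133] [ 12 172  52]
(170, 160) [ 0.5047 -0.1493  0.2117] [ 17 195  38]
(100, 185) [ 0.5579 -0.2718  0.2117] [  8 152  47]
```

View pics/s4d.png

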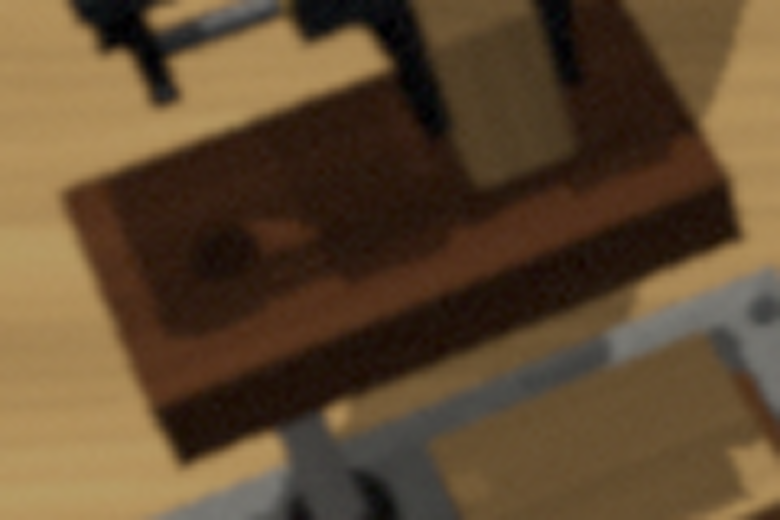

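View pics/s4m.png

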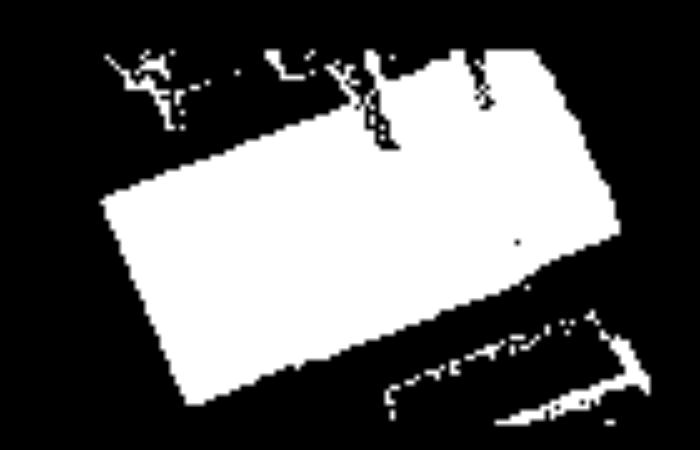

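The zoom shows the board's top-face corners at (63,192), (158,405), (728,178), with the hole at (225,250).

```bash
python3 - <<'E'
from h import *
d=load('s4');f=lambda u,v,z=.2132:onplane(d,70+u/6.5-.42,140+v/6.5-.42,z)[:2]
A,B,C,H=f(63,192),f(158,405),f(728,178),f(225,250)
print('A,B,C',A,B,C,'AB',np.linalg.norm(A-B),'BC',np.linalg.norm(C-B))
ux=(C-B)/np.linalg.norm(C-B);print('yaw front',np.degrees(np.arctan2(ux[1],ux[0])),'yaw left',np.degrees(np.arctan2(*(A-B)[::-1]))-90+0)
ex=np.array([np.cos(np.radians(115.5)),np.sin(np.radians(115.5))]);
hole=(A+B)/2+ex*.035
print('hole from left edge',hole,'hole seen',H,'post->TCP exp hole',np.array([.504,-.1909])-.085*ex)
D1,D2=f(183,462,.1852),f(742,238,.1852); u2=D2-D1;print('underside edge',D1,D2,np.linalg.norm(u2),np.degrees(np.arctan2(u2[1],u2[0])))
print('B->C mid: centre', (B+C)/2, 'hole via', (A+B)/2, (B+C)/2+ np.array([-ex[1],ex[0]])*.045*1 -ex*.05)
s=load('scene0'); print('rod scene', onplane(s,75+195/5-.4,180+97/5-.4,.15)[:2])
E
```

```text
A,B,C [ 0.51830092 -0.31499231] [ 0.59708272 -0.27597559] [ 0.52515553 -0.12639326] AB 0.08791402149878279 BC 0.16597708788818255
yaw front 115.68073687917558 yaw left -243.653070269344
hole from left edge [ 0.54262393 -0.26389346] hole seen [ 0.54310639 -0.26601001] post->TCP exp hole [ 0.54059344 -0.26761975]
underside edge [ 0.59582598 -0.277692  ] [ 0.52415569 -0.12639899] 0.16741029228993262 115.34777826866289
B->C mid: centre [ 0.56111913 -0.20118443] hole via [ 0.55769182 -0.29548395] [ 0.54202834 -0.26568669]
rod scene [ 0.54335764 -0.26573237]
```

Hole and rod agree within about 1 mm in the same camera. Making a small correction, then descending onto the taper.

>>> play_rows(targets="0.1 0.1 0.6 0 0 0 -1; 0 0 1 0 0 0 -1; 0 0 1 0 0 0 -1; 0 0 0.5 0 0 0 -1; 0 0 0 0 0 0 -1")

```text
time: 10.4
position: [0.5051, -0.1905, 0.3825]
tool_rot: [-3.062, -0.696, 0.002]
ft_force: [-0.5, 0.4, -3.8]
grip_width: 0.342
```

```bash
python3 - <<'E'
from h import *
st(); plan([.505,-.1915,.37],-64.5,maxd=10)
d=grab('scene','s5');st()
cv2.imwrite('pics/s5c.png',cv2.resize(d['pixels'][130:260,60:220],None,fx=4.5,fy=4.5,interpolation=cv2.INTER_CUBIC))
E
```

```text
t 10.4 p [ 0.5051 -0.1905  0.3825] yaw_y -64.37 z [-1.2e-03  8.0e-04 -1.0e+00] F [-0.47  0.35 -3.8 ] M [ 0.08 -0.01  0.04] g 0.342 q [ 0.88  0.14 -0.61  1.74  0.08  1.29 -0.88]
pos [ 0.5051 -0.1905  0.3825] yaw_y -64.37 tilt z [-1.2e-03  8.0e-04 -1.0e+00] n 1 rv [-0.001  0.001  0.002]
[-0.05  0.08  1.25] [-0.001  0.001  0.002]
t 10.45 p [ 0.5052 -0.1905  0.3828] yaw_y -64.38 z [-9.e-04  7.e-04 -1.e+00] F [ 0.27 -0.23 -3.09] M [0.05 0.04 0.02] g 0.342 q [ 0.88  0.14 -0.61  1.74  0.08  1.29 -0.88]
```

View pics/s5c.png

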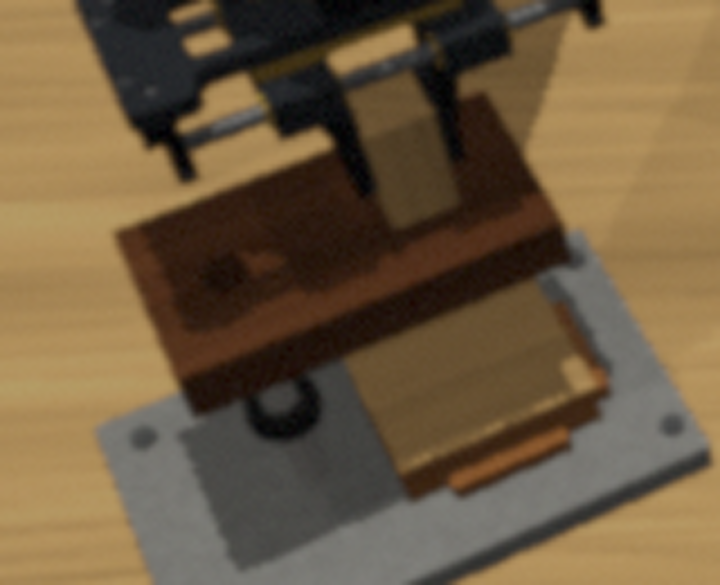

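The hole (zoom ~225,270) sits over the rod, board level. Entering the taper slowly.

>>> play_rows(targets="0 0.1 0.4 0 0 0 -1; 0 0 0.4 0 0 0 -1; 0 0 0.4 0 0 0 -1; 0 0 0.4 0 0 0 -1; 0 0 0 0 0 0 -1; 0 0 0 0 0 0 -1")

```text
time: 11.2
position: [0.5055, -0.1917, 0.3663]
tool_rot: [-3.063, -0.696, 0.002]
ft_force: [0.0, -0.3, -2.7]
grip_width: 0.339
```

```bash
python3 - <<'E'
from h import *
st(); plan([.505,-.1915,.35],-64.5,maxd=10)
E
```

```text
t 11.2 p [ 0.5055 -0.1917  0.3663] yaw_y -64.41 z [-1.1e-03  1.0e-04 -1.0e+00] F [ 0.  -0.3 -2.7] M [ 0.06  0.17 -0.03] g 0.339 q [ 0.88  0.16 -0.61  1.76  0.09  1.26 -0.88]
pos [ 0.5055 -0.1917  0.3663] yaw_y -64.41 tilt z [-1.1e-03  1.0e-04 -1.0e+00] n 1 rv [-0.001  0.001  0.002]
[-0.04 -0.04  1.63] [-0.001  0.001  0.002]
```

The hole is past the taper (underside ≈ 0.135) with no side force.

>>> play_rows(targets="0 0 0.5 0 0 0 -1; 0 0 0.5 0 0 0 -1; 0 0 0.5 0 0 0 -1; 0 0 0.5 0 0 0 -1; 0 0 0 0 0 0 -1; 0 0 0 0 0 0 -1")

```text
time: 11.95
position: [0.5055, -0.1917, 0.3447]
tool_rot: [-3.063, -0.696, 0.002]
ft_force: [-0.6, -0.1, -2.4]
grip_width: 0.341
```

```bash
python3 - <<'E'
from h import *
st(); plan([.505,-.1915,.35],-64.5,maxd=10)
d=grab('scene','s6')
cv2.imwrite('pics/s6c.png',cv2.resize(d['pixels'][130:260,60:220],None,fx=4.5,fy=4.5,interpolation=cv2.INTER_CUBIC))
E
```

```text
t 11.95 p [ 0.5055 -0.1917  0.3447] yaw_y -64.41 z [-1.2e-03  2.0e-04 -1.0e+00] F [-0.63 -0.1  -2.39] M [ 0.09  0.23 -0.11] g 0.341 q [ 0.87  0.17 -0.61  1.78  0.11  1.22 -0.89]
pos [ 0.5055 -0.1917  0.3447] yaw_y -64.41 tilt z [-1.2e-03  2.0e-04 -1.0e+00] n 1 rv [-0.001  0.001  0.001]
[-0.03 -0.04 -0.53] [-0.001  0.001  0.001]
```

View pics/s6c.png

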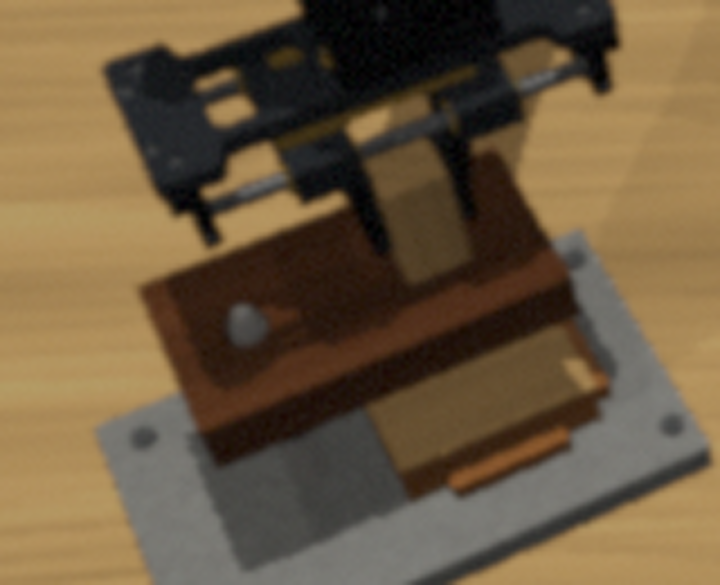

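The rod tip shows through the hole (zoom 247,325), and the board is level and square.

>>> play_rows(targets="0 0 0.4 0 0 0 -1; 0 0 0.4 0 0 0 -1; 0 0 0.4 0 0 0 -1; 0 0 0.4 0 0 0 -1; 0 0 0.4 0 0 0 -1; 0 0 0.4 0 0 0 -1; 0 0 0 0 0 0 -1")

```text
time: 12.88
position: [0.5055, -0.1918, 0.319]
tool_rot: [-3.063, -0.696, 0.001]
ft_force: [-0.5, -0.3, -3.0]
grip_width: 0.344
```

```bash
python3 - <<'E'
from h import *
st()
E
```

```text
t 12.88 p [ 0.5055 -0.1918  0.319 ] yaw_y -64.42 z [-9.e-04  1.e-04 -1.e+00] F [-0.5  -0.31 -2.99] M [ 0.09  0.19 -0.06] g 0.344 q [ 0.87  0.2  -0.61  1.81  0.12  1.17 -0.91]
```

>>> play_rows(targets="0 0 0.3 0 0 0 -1; 0 0 0.3 0 0 0 -1; 0 0 0.3 0 0 0 -1; 0 0 0.3 0 0 0 -1")

```text
time: 13.38
position: [0.5056, -0.1914, 0.3087]
tool_rot: [3.063, 0.695, -0.002]
ft_force: [-3.5, 2.7, 4.1]
grip_width: 0.34
```

```bash
python3 - <<'E'
from h import *
st()
E
```

```text
t 13.38 p [ 0.5056 -0.1914  0.3087] yaw_y -64.43 z [-8.0e-04 -1.3e-03 -1.0e+00] F [-3.49  2.7   4.11] M [ 0.07  0.87 -0.17] g 0.34 q [ 0.86  0.21 -0.61  1.83  0.13  1.15 -0.92]
```

>>> play_rows(targets="-0.04 -0.07 0 0 0 0 -1; 0 0 0 0 0 0 -1")

```text
time: 13.62
position: [0.5052, -0.1912, 0.3084]
tool_rot: [3.062, 0.695, 0.0]
ft_force: [-2.5, 1.5, 2.7]
grip_width: 0.338
```

```bash
python3 - <<'E'
from h import *
st()
d=grab('scene','s7');st()
cv2.imwrite('pics/s7c.png',cv2.resize(d['pixels'][130:260,60:220],None,fx=4.5,fy=4.5,interpolation=cv2.INTER_CUBIC))
E
```

```text
t 13.62 p [ 0.5052 -0.1912  0.3084] yaw_y -64.42 z [ 6.0e-04 -1.7e-03 -1.0e+00] F [-2.48  1.54  2.72] M [ 0.18  0.63 -0.12] g 0.338 q [ 0.86  0.21 -0.61  1.83  0.13  1.15 -0.92]
t 13.68 p [ 0.5051 -0.1913  0.3084] yaw_y -64.42 z [ 5.0e-04 -1.8e-03 -1.0e+00] F [-1.12  0.13 -0.25] M [ 0.01  0.48 -0.12] g 0.345 q [ 0.86  0.21 -0.61  1.83  0.13  1.15 -0.92]
```

View pics/s7c.png

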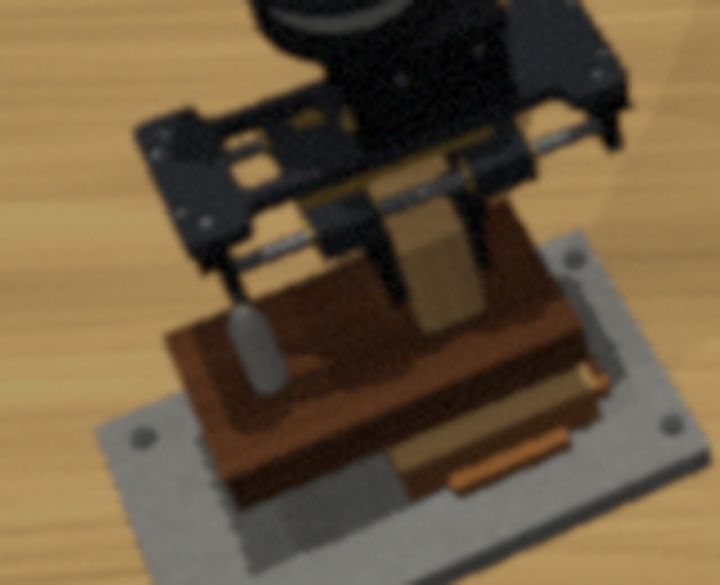

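Board level and square; the rod now protrudes ~45 mm (zoom 258,345) and the gripper body clears it. Pushing the collar down.

>>> play_rows(targets="0 0 0.3 0 0 0 -1; 0 0 0.3 0 0 0 -1; 0 0 0.3 0 0 0 -1; 0 0 0.3 0 0 0 -1")

```text
time: 14.18
position: [0.5053, -0.1911, 0.2964]
tool_rot: [3.062, 0.695, 0.0]
ft_force: [-3.1, 1.4, 3.7]
grip_width: 0.343
```

```bash
python3 - <<'E'
from h import *
st()
E
```

```text
t 14.18 p [ 0.5053 -0.1911  0.2964] yaw_y -64.43 z [ 6.0e-04 -2.1e-03 -1.0e+00] F [-3.14  1.38  3.67] M [-0.    0.62 -0.13] g 0.343 q [ 0.86  0.22 -0.61  1.84  0.14  1.12 -0.92]
```

>>> play_rows(targets="-0.05 -0.02 0.25 0 0 0 -1; 0 0 0.25 0 0 0 -1; 0 0 0.25 0 0 0 -1")

```text
time: 14.55
position: [0.505, -0.1912, 0.2884]
tool_rot: [3.061, 0.695, 0.002]
ft_force: [-2.9, 2.2, 3.1]
grip_width: 0.339
```

```bash
python3 - <<'E'
from h import *
st()
E
```

```text
t 14.55 p [ 0.505  -0.1912  0.2884] yaw_y -64.42 z [ 0.0016 -0.0022 -1.    ] F [-2.88  2.23  3.09] M [ 0.06  0.56 -0.14] g 0.339 q [ 0.86  0.23 -0.61  1.85  0.15  1.11 -0.93]
```

>>> play_rows(targets="-0.03 -0.05 0.12 0 0 0 -1; 0 0 0.12 0 0 0 -1; 0 0 0.12 0 0 0 -1")

```text
time: 14.92
position: [0.5047, -0.1911, 0.2845]
tool_rot: [3.061, 0.695, 0.003]
ft_force: [-1.4, 1.2, 2.3]
grip_width: 0.342
```

>>> play_rows(targets="0 0 0.1 0 0 0 -1; 0 0 0.1 0 0 0 -1")

```text
time: 15.18
position: [0.5047, -0.1911, 0.2824]
tool_rot: [3.061, 0.695, 0.003]
ft_force: [-1.6, 0.9, 1.9]
grip_width: 0.345
```

```bash
python3 - <<'E'
from h import *
st()
E
```

```text
t 15.18 p [ 0.5047 -0.1911  0.2824] yaw_y -64.41 z [ 0.0026 -0.0026 -1.    ] F [-1.59  0.89  1.95] M [-0.01  0.42 -0.12] g 0.345 q [ 0.85  0.23 -0.6   1.86  0.15  1.09 -0.93]
```

>>> play_rows(targets="0 0 0.08 0 0 0 -1; 0 0 0.08 0 0 0 -1")

```text
time: 15.42
position: [0.5047, -0.1911, 0.2807]
tool_rot: [3.06, 0.695, 0.003]
ft_force: [-2.3, 1.0, 5.1]
grip_width: 0.339
```

>>> play_rows(targets="0 0 0.08 0 0 0 -1; 0 0 0.08 0 0 0 -1")

```text
time: 15.68
position: [0.5049, -0.1911, 0.2806]
tool_rot: [3.061, 0.694, 0.002]
ft_force: [-4.1, 1.4, 9.9]
grip_width: 0.337
```

```bash
python3 - <<'E'
from h import *
st();plan([.5047,-.1911,.28],-64.5,maxd=10)
E
```

```text
t 15.68 p [ 0.5049 -0.1911  0.2806] yaw_y -64.45 z [ 0.0021 -0.0028 -1.    ] F [-4.1   1.44  9.89] M [ 0.39  1.04 -0.09] g 0.337 q [ 0.85  0.24 -0.6   1.86  0.15  1.09 -0.93]
pos [ 0.5049 -0.1911  0.2806] yaw_y -64.45 tilt z [ 0.0021 -0.0028 -1.    ] n 1 rv [ 0.003 -0.001  0.001]
[-0.01 -0.01  0.06] [ 0.003 -0.001  0.001]
```

Sample contact at TCP z 0.2806, so its top is about 49 mm above the bench. Raising the force carefully.

>>> play_rows(targets="-0.03 -0.02 0.1 0.003 -0.001 0 -1")

```text
time: 15.8
position: [0.505, -0.1914, 0.2807]
tool_rot: [3.062, 0.694, 0.002]
ft_force: [-1.9, 0.5, 6.7]
grip_width: 0.337
```

```bash
python3 - <<'E'
from h import *
st()
E
```

```text
t 15.8 p [ 0.505  -0.1914  0.2807] yaw_y -64.46 z [ 0.0015 -0.0016 -1.    ] F [-1.94  0.54  6.71] M [-0.08  0.32 -0.03] g 0.337 q [ 0.85  0.24 -0.6   1.86  0.15  1.09 -0.93]
```

>>> play_rows(targets="0 0 0.1 0 0 0 -1; 0 0 0.1 0 0 0 -1")

```text
time: 16.05
position: [0.5051, -0.1913, 0.2806]
tool_rot: [3.062, 0.694, 0.001]
ft_force: [-5.0, 1.1, 10.3]
grip_width: 0.342
```

>>> play_rows(targets="0 0 0.1 0 0 0 -1; 0 0 0.1 0 0 0 -1")

```text
time: 16.3
position: [0.5052, -0.1912, 0.2806]
tool_rot: [3.062, 0.693, -0.0]
ft_force: [-4.7, 1.0, 10.1]
grip_width: 0.339
```

```bash
python3 - <<'E'
from h import *
st()
E
```

```text
t 16.3 p [ 0.5052 -0.1912  0.2806] yaw_y -64.48 z [ 4.0e-04 -2.5e-03 -1.0e+00] F [-4.69  0.97 10.12] M [ 0.39  1.03 -0.03] g 0.339 q [ 0.85  0.24 -0.6   1.86  0.15  1.09 -0.93]
```

>>> play_rows(targets="-0.02 0 0.13 0 0 0 -1; -0.02 0 0.13 0 0 0 -1")

```text
time: 16.55
position: [0.5052, -0.1911, 0.2806]
tool_rot: [3.061, 0.693, -0.0]
ft_force: [-4.9, 1.9, 11.3]
grip_width: 0.339
```

```bash
python3 - <<'E'
from h import *
st();plan([.5047,-.1913,.2806],-64.5,maxd=10)
E
```

```text
t 16.55 p [ 0.5052 -0.1911  0.2806] yaw_y -64.49 z [ 4.e-04 -3.e-03 -1.e+00] F [-4.9   1.87 11.28] M [ 0.56  1.06 -0.02] g 0.339 q [ 0.85  0.24 -0.6   1.86  0.15  1.09 -0.93]
pos [ 0.5052 -0.1911  0.2806] yaw_y -64.49 tilt z [ 4.e-04 -3.e-03 -1.e+00] n 1 rv [0.003 0.001 0.   ]
[-0.05 -0.01  0.  ] [0.003 0.001 0.   ]
```

>>> play_rows(targets="-0.02 0 0.18 0.001 0 0 -1; -0.02 0 0.18 0.001 0 0 -1")

```text
time: 16.8
position: [0.5054, -0.1912, 0.2806]
tool_rot: [3.062, 0.693, -0.001]
ft_force: [-6.4, 2.2, 14.2]
grip_width: 0.343
```

```bash
python3 - <<'E'
from h import *
st();plan([.5047,-.1913,.2806],-64.5,maxd=10)
d=grab('scene','s8');st()
cv2.imwrite('pics/s8c.png',cv2.resize(d['pixels'][130:260,60:220],None,fx=4.5,fy=4.5,interpolation=cv2.INTER_CUBIC))
E
```

```text
t 16.8 p [ 0.5054 -0.1912  0.2806] yaw_y -64.5 z [-1.0e-04 -2.5e-03 -1.0e+00] F [-6.38  2.16 14.16] M [0.46 1.3  0.03] g 0.343 q [ 0.85  0.24 -0.6   1.86  0.15  1.09 -0.93]
pos [ 0.5054 -0.1912  0.2806] yaw_y -64.5 tilt z [-1.0e-04 -2.5e-03 -1.0e+00] n 1 rv [0.002 0.001 0.   ]
[-0.06 -0.02  0.  ] [0.002 0.001 0.   ]
t 16.85 p [ 0.5054 -0.1912  0.2806] yaw_y -64.5 z [-1.0e-04 -2.6e-03 -1.0e+00] F [-5.54  2.38 13.75] M [ 0.53  1.31 -0.04] g 0.335 q [ 0.85  0.24 -0.6   1.86  0.15  1.09 -0.93]
```

View pics/s8c.png

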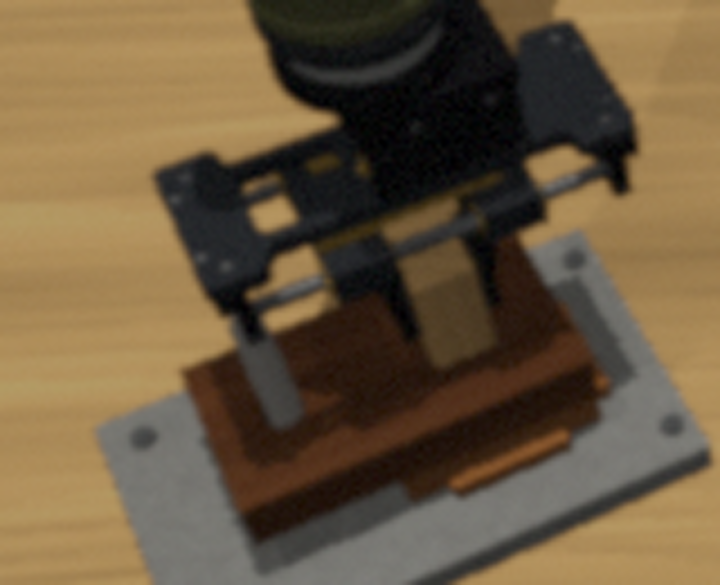

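```bash
python3 - <<'E'
from h import *
d=load('s8');P=cloud(d)
for x,y in[(255,312),(255,325),(250,330),(262,345),(270,370),(235,290),(285,410),(220,400),(590,350),(260,490),(385,300)]:
    u,v=int(60+x/4.5),int(130+y/4.5); print((x,y),P[v,u].round(4))
def fit(mask):
    q=P[mask]; A=np.c_[q[:,:2],np.ones(len(q))]; return np.linalg.lstsq(A,q[:,2],rcond=None)[0],q[:,2].mean(),len(q)
m=np.zeros(P.shape[:2],bool)
for x,y in[(y_,x_) for y_ in range(200,600,3) for x_ in range(330,520,3)]:
    u,v=int(60+x/4.5),int(130+y/4.5)
    if abs(P[v,u,2]-.077)<.008: m[v,u]=1
print(fit(m))
E
```

```text
(255, 312) [ 0.5728 -0.2477  0.1872]
(255, 325) [ 0.5756 -0.2488  0.1817]
(250, 330) [ 0.5757 -0.2513  0.179 ]
(262, 345) [ 0.5478 -0.2612  0.1326]
(270, 370) [ 0.547  -0.2628  0.1113]
(235, 290) [ 0.5744 -0.2501  0.2045]
(285, 410) [ 0.5489 -0.2639  0.0821]
(220, 400) [ 0.5323 -0.2991  0.0725]
(590, 350) [ 0.4753 -0.1355  0.0187]
(260, 490) [ 0.5865 -0.2725  0.0773]
(385, 300) [ 0.5277 -0.2102  0.1345]
(array([-0.01703114, -0.00472483,  0.08437933]), np.float64(0.0762439408392803), 2047)
```

Depth shows the gripper hook at z≈0.18, clear of the rod, and the board top at ≈0.077. Now holding the press force for more than a second.

>>> play_rows(targets="-0.05 -0.02 0.2 0.001 0 0 -1; -0.05 -0.02 0.2 0 0 0 -1; -0.05 -0.02 0.2 0 0 0 -1")

```text
time: 17.23
position: [0.505, -0.191, 0.2806]
tool_rot: [3.06, 0.692, 0.001]
ft_force: [-5.3, 2.2, 14.5]
grip_width: 0.339
```

```bash
python3 - <<'E'
from h import *
st()
E
```

```text
t 17.23 p [ 0.505  -0.191   0.2806] yaw_y -64.51 z [ 0.0016 -0.0037 -1.    ] F [-5.32  2.18 14.52] M [ 0.75  1.41 -0.02] g 0.339 q [ 0.85  0.24 -0.6   1.86  0.15  1.09 -0.94]
```

>>> play_rows(targets="-0.02 0 0.24 0.002 0 0 -1; -0.02 0 0.24 0.002 0 0 -1; -0.02 0 0.24 0.002 0 0 -1; -0.02 0 0.24 0.002 0 0 -1")

```text
time: 17.73
position: [0.5056, -0.1914, 0.2806]
tool_rot: [3.063, 0.693, -0.002]
ft_force: [-7.6, 2.5, 16.9]
grip_width: 0.341
```

```bash
python3 - <<'E'
from h import *
st()
E
```

```text
t 17.73 p [ 0.5056 -0.1914  0.2806] yaw_y -64.51 z [-0.0011 -0.0014 -1.    ] F [-7.56  2.46 16.93] M [0.39 1.56 0.02] g 0.341 q [ 0.85  0.24 -0.6   1.85  0.15  1.09 -0.93]
```

>>> play_rows(targets="-0.04 -0.01 0.24 0.001 0 0 -1; -0.04 -0.01 0.24 0.001 0 0 -1; -0.04 -0.01 0.24 0.001 0 0 -1; -0.04 -0.01 0.24 0.001 0 0 -1; -0.04 -0.01 0.24 0.001 0 0 -1; -0.04 -0.01 0.24 0.001 0 0 -1")

```text
time: 18.48
position: [0.5055, -0.1912, 0.2806]
tool_rot: [3.062, 0.693, -0.002]
ft_force: [-7.6, 1.8, 17.3]
grip_width: 0.34
```

>>> play_rows(targets="-0.04 -0.01 0.24 0.001 0 0 -1; -0.04 -0.01 0.24 0.001 0 0 -1; -0.04 -0.01 0.24 0.001 0 0 -1; -0.04 -0.01 0.24 0.001 0 0 -1; -0.04 -0.01 0.24 0.001 0 0 -1; -0.04 -0.01 0.24 0.001 0 0 -1")

```text
time: 19.23
position: [0.5054, -0.1912, 0.2806]
tool_rot: [3.062, 0.692, -0.001]
ft_force: [-6.0, 2.3, 16.3]
grip_width: 0.342
```

```bash
python3 - <<'E'
from h import *
st()
E
```

```text
t 19.23 p [ 0.5054 -0.1912  0.2806] yaw_y -64.53 z [-1.0e-04 -2.9e-03 -1.0e+00] F [-6.02  2.25 16.33] M [0.68 1.56 0.02] g 0.342 q [ 0.85  0.24 -0.6   1.86  0.15  1.09 -0.94]
```

Force held at 16–17 N for about 2 s. Now relaxing and opening.

>>> play_rows(targets="0 0 0.15 0.001 0 0 -1; 0 0 0.08 0.001 0 0 -1; 0 0 0.05 0 0 0 -1; 0 0 0.03 0 0 0 0.2; 0 0 0.02 0 0 0 0.2; 0 0 0 0 0 0 0.4; 0 0 0 0 0 0 0.4; 0 0 0 0 0 0 0.4; 0 0 0 0 0 0 0.4")

```text
time: 20.35
position: [0.5061, -0.1916, 0.2794]
tool_rot: [3.062, 0.692, 0.001]
ft_force: [-0.0, 0.4, -0.2]
grip_width: 0.703
```

```bash
python3 - <<'E'
from h import *
st()
d=grab('scene','s9')
cv2.imwrite('pics/s9c.png',cv2.resize(d['pixels'][130:260,60:220],None,fx=4.5,fy=4.5,interpolation=cv2.INTER_CUBIC))
E
```

```text
t 20.35 p [ 0.5061 -0.1916  0.2794] yaw_y -64.51 z [ 0.0011 -0.0023 -1.    ] F [-0.02  0.35 -0.15] M [ 0.01 -0.05  0.02] g 0.703 q [ 0.85  0.24 -0.6   1.86  0.16  1.09 -0.94]
```

View pics/s9c.png

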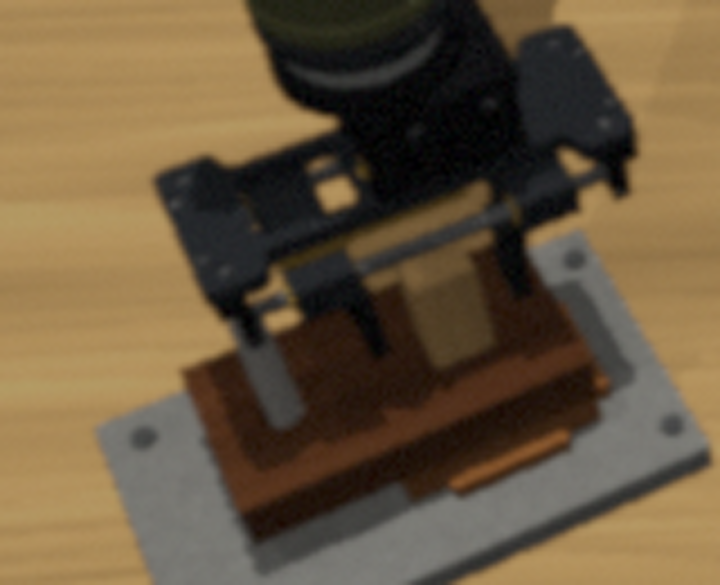

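The fingers are open and clear of the post, and the platen hasn't moved. Retreating.

>>> play_rows(targets="0 0 -1 0 0 0 0.4; 0 0 -2 0 0 0 0.4; 0 0 -3 0 0 0 0.4; 0 0 -4 0 0 0 0.4; 0 0 -4 0 0 0 0.4; 0 0 -3 0 0 0 0.4; 2 -4 0 0 0 0 0.4; 2 -4 0 0 0 0 0.4; 2 -4 0 0 0 0 0.4; 2 -4 0 0 0 0 0.4; 2 -4 0 0 0 0 0.4; 2 -4 0 0 0 0 0.4; 2 -4 0 0 0 0 0.4; 2 -4 0 0 0 0 0.4; 0 0 0 0 0 0 0.4")

```text
time: 22.28
position: [0.5113, 0.1793, 0.4656]
tool_rot: [3.055, 0.69, 0.023]
ft_force: [-0.3, -0.0, 0.2]
grip_width: 0.704
```

```bash
python3 - <<'E'
from h import *
st()
d=grab('scene','s10');e=grab('top','t10')
cv2.imwrite('pics/s10c.png',cv2.resize(d['pixels'][130:260,60:220],None,fx=4.5,fy=4.5,interpolation=cv2.INTER_CUBIC))
cv2.imwrite('pics/t10c.png',cv2.resize(e['pixels'][160:290,320:480],None,fx=4.5,fy=4.5,interpolation=cv2.INTER_CUBIC))
E
```

```text
t 22.27 p [0.5113 0.1793 0.4656] yaw_y -64.54 z [ 0.0162 -0.006  -0.9999] F [-0.31 -0.05  0.15] M [-0.02  0.01 -0.  ] g 0.704 q [ 0.47  0.14 -0.94  1.61  0.13  1.44 -1.6 ]
```

View pics/s10c.png

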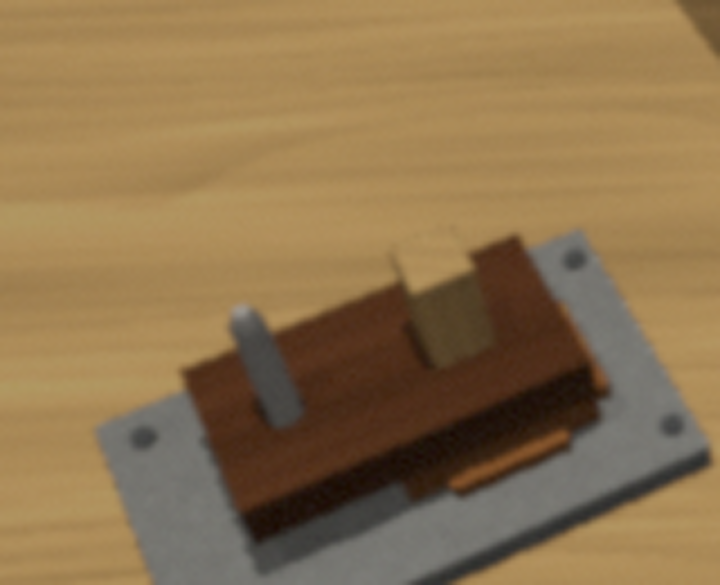

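View pics/t10c.png

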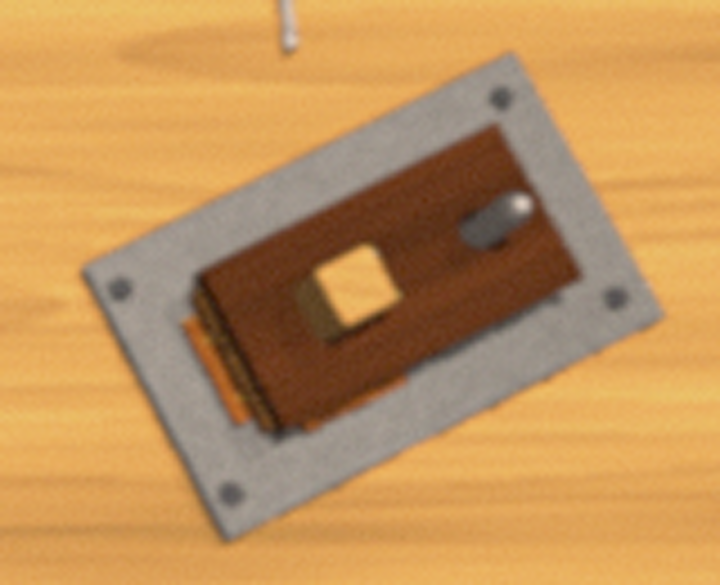

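View pics/s10.png

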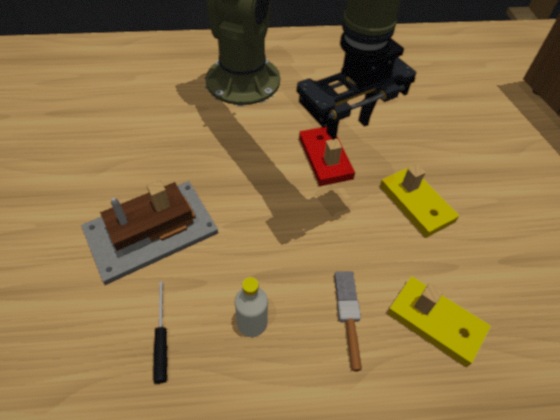

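The platen is on the rod over the sample and nothing else has moved. Checking level and square numerically.

```bash
python3 - <<'E'
from h import *
ex=np.array([np.cos(np.radians(115.5)),np.sin(np.radians(115.5))]);ey=np.array([-ex[1],ex[0]])
for t in('t10','s10'):
    d=load(t);P=cloud(d); c=np.array([.523,-.230]); q=P[...,:2]-c; X=q@ex;Y=q@ey
    m=(abs(P[...,2]-.077)<.006)&(abs(X)<.08)&(abs(Y)<.04); A=np.c_[X[m],Y[m],np.ones(m.sum())]
    b=(abs(P[...,2]-.02)<.006)&(abs(X)<.12)&(abs(Y)<.075);B=np.c_[X[b],Y[b],np.ones(b.sum())]
    print(t,'plat slope/z',np.linalg.lstsq(A,P[m][:,2],rcond=None)[0].round(4),m.sum(),'base',np.linalg.lstsq(B,P[b][:,2],rcond=None)[0].round(4),b.sum())
T=load('t10');h=cv2.cvtColor(T['pixels'],cv2.COLOR_BGR2HSV).astype(int)
f=lambda m,z:(lambda c:cv2.minAreaRect(np.array([onplane(T,u,v,z)[:2] for u,v in cv2.convexHull(c)[:,0]],np.float32)))(max(cv2.findContours(m,cv2.RETR_EXTERNAL,cv2.CHAIN_APPROX_NONE)[0],key=cv2.contourArea))
m=np.zeros(h.shape[:2],np.uint8);g=((h[...,2]<130)&(h[...,1]>150)&(h[...,0]<14));m[160:290,320:480]=g[160:290,320:480]*255
m=cv2.morphologyEx(m,cv2.MORPH_OPEN,np.ones((3,3))); print('plat',f(m,.077))
m[:]=0;g=(h[...,1]<90);m[160:290,320:480]=g[160:290,320:480]*255;m=cv2.morphologyEx(m,cv2.MORPH_OPEN,np.ones((5,5)));print('jig',f(m,.02))
# post top both views
S=load('s10');a=(320+358/4.5-.4,160+286/4.5-.4);b=(60+434/4.5-.4,130+258/4.5-.4)
print('post top',tri(T,a,S,b))
E
```

```text
t10 plat slope/z [-0.002  -0.0007  0.0774] 2081 base [-0.0003  0.0002  0.0202] 3019
s10 plat slope/z [0.002  0.0002 0.0765] 1889 base [ 0.0013 -0.0005  0.0194] 2879
plat ((0.5160485506057739, -0.22324523329734802), (0.09006208181381226, 0.1710258424282074), 25.357542037963867)
jig ((0.520440936088562, -0.22777225077152252), (0.1585666984319687, 0.26034969091415405), 25.480491638183594)
post top (array([ 0.50527827, -0.1920059 ,  0.13426842]), np.float64(0.0035952519184252393))
```

```bash
python3 -c "
from h import *
print(ctrl.close_job()); st()"
```

```text
the job is handed in; nothing more can be done
None
the job is handed in; nothing more can be done
```

The platen is home: it lies flat on the sample, square with it, with the hole on the rod and the gripper well clear. I handed the job in at about 22 s.

- **Fit:** The hole went over the rod with almost no side force. The platen met the collar with its underside at about 78 mm and the sample at 49 mm above the bench.
- **Press:** I held about 16–17 N at the wrist for about 1.5 s (3 N hanging weight not added). The collar's share while standing still can't be read separately, so the force on the sample was between about 13 and 20 N. Total load at the readings never exceeded about 21 N, but I only sampled at the end of each call, so shorter peaks are unseen.
- **Side force:** While pressing, the wrist showed 5–8 N sideways. It vanished once I let go.
- **Last checks:** The platen is level with the base to about 0.1° and square with it to about 0.1°. The post top is within about 1 mm of where it should be across the bench. In height it triangulated at 134 mm against 137 mm expected. The two cameras disagree by about 3 mm, so I took that as camera error. Depth put the board's top at about 77 mm, as expected.
- **Other objects:** The bottle, screwdriver, brush and look-alikes appear unmoved in the last picture. I judged that by eye.

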